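# Turn the photo stand and take the picture

### The arm

A 7-joint arm with a two-finger parallel gripper is mounted at the origin on the work surface. World frame = base frame: x ahead of the robot, y to its left, z up, the work surface at z = 0. Lengths are in mm, angles in rad, forces in N, time in s.
With the tool pointing down it reaches from about 425 to 875 mm from the base axis. Payload 4.7 kg.
Tool frame: the origin (TCP) lies between the finger pads; the fingertips stand 14 mm ahead of it and the grasp point (between the pads) lies 5 mm behind it; z points along the fingers, y is the line along which they close (so a half turn about z gives the same grasp; the last joint's range is limited). The gripper opens to 87 mm and grips with 3 to 60 N. Pads are 19 mm wide; open, the fingers measure 117 mm over their backs; the gripper's body (75 mm by 190 mm) begins 51 mm behind the grasp point.
Start: joints at [-1.199, 0.321, -0.07, 1.45, 0.023, 1.371, -0.057], TCP at [227.667, 608.845, 236.587] pointing down, gripper open.
Joint ranges: [-2.86, 2.86], [-0.3, 2.09], [-1.38, 1.24], [0.06, 2.45], [-1.56, 4.7], [0.09, 2.05], [-2.69, 2.69]. Speed limits (rad/s): [2.57, 2.57, 3.14, 3.14, 3.14, 3.14, 3.14].

### API

Orientations are given as a unit quaternion [w, x, y, z].
In Python, from workcell import r gives the robot as it stands.
- The arm moves only by the tool send_rows, never from a script. Its argument "steps" is text: rows parted by semicolons, each of 4 numbers parted by spaces: the shift along the tool's x, y, z in units of 50 mm (1.0 is 50 mm), then the turn about the tool's z in units of 8 degrees (1.0 is 8 degrees). A call has exactly 8 rows; each row shifts and turns the commanded pose from where the row before left it, along the tool's axes as they then stand; what a row does not reach is not made up. A row lasts 1/8 s, in which the tool goes at most 62.5 mm and 10.7 degrees, less where a joint would pass 70% of its speed; a pose out of reach is approached as far as the arm can. A call is refused whole if a number of a shift passes 1 or a number of a turn 1, either way. A call with a gripper value outside its range is refused whole. "jaw" is the finger opening in mm, from 0 to 87, set as the call begins (left out, the last holds). The fingers move at their own pace and stop on an object; "squeeze" is the grip in N (left out, the last holds). Time passes only in rows, so rows that do not move let the fingers close, or fill a call up. It gives the time, the measured TCP pose, the force, the opening and the grip force at its end, in the units of the state.
- r.state(): the state, without advancing time (a new reading comes with each control period).
- r.grab_frame(name): name is "scene" or "side" or "wrist"; returns a dict with "frame" (400x640x3 uint8, red, green, blue), "range_z" (400x640 float32, mm along the optical axis (not along the pixel's ray), 0 where there is no reading), "fx", "fy", "cx", "cy" (pixels), "pose" (4x4, takes a point from camera to world coordinates). Camera axes: x right, y up, looking along -z (the intrinsics and any distortion apply to the point x, -y, -z); pixel columns grow to the right and rows downward; lengths in mm; the calibration is good to about 2 mm. The wrist camera is an equidistant fisheye: a pixel r from the principal point sees the ray r / f radians off the axis. A picture is of the moment at which its call begins.
- r.finish_job(): hands the job in; it is judged then, once.
Trained networks look in the newest picture that a camera, given by its name, has taken for a name from the list of things; names that differ only in an ending like _2 or _b are one class to them, and where a whole thing is asked for, a point or a joint stands for the part that bears it (a point fixed in the world has none). Each returns a list of dicts, best first, with "p" (0 to 1); they miss things now and then, are a little off and sometimes report something else, mostly with a low value. They report only what shows in the picture. A call takes as long as a camera call.
- r.masks_of(query, camera): "mask" (400x640 bool, what is visible of it) and "bbox" ([centre column, centre row, width, height] in pixels, round what is visible of it).
- r.place_of(query, camera): "uv" ([column, row] in pixels: a listed point, or the origin of a listed thing).
The state is a dict: "t": time; "joint_pos": joint angles; "dq": joint speeds; "effort": joint torques, N m; "eef_pos": TCP position; "ee_rot": TCP orientation; "contact_force": force on the tool from outside, world axes, zero at the start; "torque": the same for the moment, N m; "finger_gap": finger opening in mm; "grip_force": force on a finger pad.
Only numpy, scipy, OpenCV 4.12 (cv2) and the standard library are available. Lean on these libraries where they do the work, as an engineer would, in place of code of your own. Each camera call takes 0.05 s, during which the arm holds its last target. There are 200 camera calls.

### The job

The next stock photo is of the little open bowl. With a closed fingertip, push on one of the wooden arms of the three-armed revolving stand and turn it until the bowl stands squarely in front of the camera's lens; then, with the stand at rest, press the button of the shutter release box fully down and let go of it. Nothing is to be grasped or lifted: do not touch the three wooden pieces on the stand, keep them standing on their pads, do not press the button before the bowl is lined up, and leave everything else on the bench where it is.

Things in the scene. Friction and masses are not known exactly. Their poses are not given: they have to be found in the camera images.
- stand: revolving wooden photo stand: hub (64 mm diameter, top 65 mm above the table) with three level arms, turning without limit either way about the hub's upright axis. Origin on the axis, 20 mm above the table; x axis along arm a, z up. Stiff bearing (0.13 N m: 1.5 N at 90 mm): it stays where it is left, hardly coasts. Below it a fixed steel foot disc, 150 mm diameter, 14 mm high (20 mm at the axis)
- pad_a (a point): centre of the felt floor of round pad a (70 mm diameter, floor 40 mm above the table, with a rim 3 mm wide and 6 mm high round it) at the end of arm a, 175 mm from the stand's axis. The straight arm runs from hub to pad: 16 mm wide, 24 mm tall (32 to 56 mm above the table), free from 32 to 140 mm from the axis. a, b, c: anticlockwise from above, 120 degrees apart
- pad_b (a point): centre of the felt floor of round pad b (70 mm diameter, floor 40 mm above the table, with a rim 3 mm wide and 6 mm high round it) at the end of arm b, 175 mm from the stand's axis. The straight arm runs from hub to pad: 16 mm wide, 24 mm tall (32 to 56 mm above the table), free from 32 to 140 mm from the axis. a, b, c: anticlockwise from above, 120 degrees apart
- pad_c (a point): centre of the felt floor of round pad c (70 mm diameter, floor 40 mm above the table, with a rim 3 mm wide and 6 mm high round it) at the end of arm c, 175 mm from the stand's axis. The straight arm runs from hub to pad: 16 mm wide, 24 mm tall (32 to 56 mm above the table), free from 32 to 140 mm from the axis. a, b, c: anticlockwise from above, 120 degrees apart
- bowl: small open turned wooden bowl, 64 mm across the rim, 34 mm high, standing loose on one of the three pads (any of them); origin at the centre of its underside
- trinket_box: round lidded wooden box, 56 mm diameter, 47 mm high with its little knob, standing loose on another pad; origin at the centre of its underside
- tree: turned wooden cone-shaped tree on a round base 52 mm wide, 48 mm high, standing loose on the remaining pad; origin at the centre of its underside
- camera: black camera on a low tripod, 125 mm wide, 150 mm high, fixed on a flat metal rail (30 mm wide, 6 mm high) that runs straight out from under the stand, its lens facing the stand's axis. Origin on the table, on the rail's centre line, 175 mm from the stand's axis: straight below where the bowl should come. x axis along the rail, away from the stand towards the camera; y sideways
- shutter_top (a point): centre of the top of the round push button (28 mm diameter) on the small black shutter release box, which is fixed to the bench, to the left or right of the stand; pressed straight down, 6 mm travel on a spring, about 5 N to bottom it
- shutter (a joint): how far the button is pressed: 0 up, 0.006 m fully down
- tape: bystander: loose empty cardboard tape core, 90 mm diameter, 40 mm high; origin at the centre of its underside
- jar: bystander: green glass jar, 60 mm diameter, 85 mm high; origin at the centre of its underside
- brush: bystander: brush lying on the bench
- salad_bowl: bystander: dark wooden bowl, 150 mm across, 60 mm high; origin at the centre of its underside
- mug: bystander: blue mug, 76 mm diameter, 90 mm high; origin at the centre of its underside

How it is judged (in metres and radians):
On the way, in this order (a step that is already met when the one before it is completed fails the run):
1. the bowl stands squarely in front of the lens, the stand at rest, the button not yet pressed (y of bowl in the frame of camera between -0.02 and 0.02 m and x of bowl in the frame of camera above -0.05 m and angular speed of stand below 0.05 rad/s and value of joint shutter below 0.002 m), for 0.3 s.
2. the shutter button is pressed fully down, the bowl still lined up (y of bowl in the frame of camera between -0.02 and 0.02 m and x of bowl in the frame of camera above -0.05 m and value of joint shutter above 0.0045 m), for 0.05 s.
At the end, for the whole second after the job is handed in: The bowl is in front of the lens, within 20 mm sideways of the lens line and on the camera's side of the hub; the stand is at rest, the button is up again, all three pieces stand upright on pads (within 25 mm of a pad's centre), and each bystander is within 30 mm of where it was (all of step 1 and (distance between bowl and pad_a below 0.025 m or distance between bowl and pad_b below 0.025 m or distance between bowl and pad_c below 0.025 m) and angle between each of bowl, trinket_box, tree's own z axis and vertical below 0.35 rad and (distance between trinket_box and pad_a below 0.025 m or distance between trinket_box and pad_b below 0.025 m or distance between trinket_box and pad_c below 0.025 m) and (distance between tree and pad_a below 0.025 m or distance between tree and pad_b below 0.025 m or distance between tree and pad_c below 0.025 m) and distance of each of tape, jar, brush, salad_bowl, mug from where it was at the start of the episode below 0.03 m); the robot touches nothing.
It fails at once if the button is pressed while the bowl is not lined up with the lens (value of joint shutter above 0.003 m and not (y of bowl in the frame of camera between -0.02 and 0.02 m and x of bowl in the frame of camera above -0.05 m)).
It fails at once if a piece on the stand is touched by the robot (contact force between any of the fingers, the arm and bowl above 0.5 N or contact force between any of the fingers, the arm and trinket_box above 0.5 N or contact force between any of the fingers, the arm and tree above 0.5 N).
It fails at once if a piece is lifted, tipped or pushed off its pad (not ((distance between bowl and pad_a below 0.025 m or distance between bowl and pad_b below 0.025 m or distance between bowl and pad_c below 0.025 m) and angle between bowl's own z axis and vertical below 0.35 rad) or not ((distance between trinket_box and pad_a below 0.025 m or distance between trinket_box and pad_b below 0.025 m or distance between trinket_box and pad_c below 0.025 m) and angle between trinket_box's own z axis and vertical below 0.35 rad) or not ((distance between tree and pad_a below 0.025 m or distance between tree and pad_b below 0.025 m or distance between tree and pad_c below 0.025 m) and angle between tree's own z axis and vertical below 0.35 rad)).
It fails at once if a bystander is displaced by more than 30 mm or lifted (distance of any of tape, jar, brush, salad_bowl, mug from where it was at the start of the episode above 0.03 m).
It also fails if it takes over 61 s, if anything falls off the work surface, if the arm or the gripper's body presses on something with over 40 N, if the wrist force passes 120 N, or if a joint passes its speed limit or range.

## Working session

There is one attempt and no reset: what is moved stays moved. The work goes in short steps, Python scripts to look and compute and a tool call to move; the robot and the scene stay as the last step left them, time stands still between calls to the robot, and variables do not carry over. Pictures are saved under pics/ and viewed, at most 10 in all, crops included, and the job is handed in when it is done.

Besides the shell and the picture viewer there is one more tool, called after "Emit:" as name(argument=value, ...) on one line, values as JSON. send_rows: Moves the arm, as the interface text tells. Its arguments: {"type":"object","properties":{"steps":{"type":"string"},"jaw":{"type":"number"},"squeeze":{"type":"number"}},"required":["steps"]}

```bash
ls; mkdir -p pics
cat > h.py <<'E'
import numpy as np, cv2
from workcell import r
def world(f,uv,z=None):
    """pixel -> world, by depth or on plane of height z (scene/side pinhole)"""
    u,v=uv; d=np.array([(u-f['cx'])/f['fx'],-(v-f['cy'])/f['fy'],-1.])
    P=np.array(f['pose']); o=P[:3,3]; w=P[:3,:3]@d
    if z is None: 
        k=f['range_z'][int(round(v)),int(round(u))]
    else: k=(z-o[2])/w[2]
    return o+k*w
def cloud(f,m):
    v,u=np.nonzero(m&(f['range_z']>0)); k=f['range_z'][v,u]
    c=np.stack([(u-f['cx'])/f['fx']*k,-(v-f['cy'])/f['fy']*k,-k],1)
    P=np.array(f['pose']); return c@P[:3,:3].T+P[:3,3]
E
python3 - <<'E'
from h import *
print(r.state())
fs={n:r.grab_frame(n) for n in('scene','side')}
for n,f in fs.items():
    cv2.imwrite(f'pics/{n}0.png',f['frame'][:,:,::-1])
    print(n,f['fx'],f['cx'],f['cy'],np.round(f['pose'],3).tolist(),[k for k in f])
    for q in['stand','pad_a','bowl','trinket_box','tree','camera','shutter_top','tape','jar','brush','salad_bowl','mug']:
        for d in r.place_of(q,n)[:3]:
            if d['p']>.3: print(q,round(d['p'],2),np.round(d['uv']),np.round(world(f,d['uv'])),np.round(world(f,d['uv'],{'stand':20,'pad_a':40,'bowl':40,'trinket_box':40,'tree':40}.get(q,0))))
E
```

```text
pics
{'t': 0.0, 'joint_pos': array([-1.1988934 ,  0.32181338, -0.07009254,  1.45165302,  0.02258929,
        1.37078792, -0.05691695]), 'dq': array([ 0.00079088,  0.00050435, -0.00026716,  0.00054096,  0.00012756,
        0.0002352 , -0.00139517]), 'effort': array([-3.51208701e-04, -4.91308272e+01, -4.03923551e-01, -3.12526667e+01,
       -6.38339692e-02,  4.37212118e-02,  1.76461681e-04]), 'eef_pos': array([227.49800793, 608.33824397, 235.47882177]), 'ee_rot': array([-1.25257051e-04,  1.77939540e-01,  9.84040976e-01, -9.28901478e-04]), 'contact_force': array([-0.52133817,  0.00168866, -0.27806277]), 'torque': array([ 0.01390595,  0.0045649 , -0.02928515]), 'grip_force': 0.0, 'finger_gap': 87.31407589114619}
scene 432.4524239696533 315.1495973264355 197.6846650606107 [[0.832, -0.398, 0.385, 1051.933], [0.554, 0.61, -0.566, -750.112], [-0.01, 0.685, 0.728, 1044.154], [0.0, 0.0, 0.0, 1.0]] ['frame', 'range_z', 'fx', 'fy', 'cx', 'cy', 'pose']
stand 0.95 [323. 204.] [569.  -1.  66.] [546.  35.  20.]
pad_a 0.94 [375. 190.] [676. 137.  71.] [665. 165.  40.]
pad_a 0.9 [285. 177.] [391.  43.
[... 1354 characters left out ...]
84. -90.   2.] [ 662. -121.   40.]
tree 0.33 [263. 145.] [409. 528.  23.] [404. 504.  40.]
camera 0.62 [377. 215.] [689. -90.   6.] [693. -85.   0.]
camera 0.4 [369. 221.] [ 606. -159.   69.] [ 643. -104.    0.]
shutter_top 0.5 [369. 221.] [ 608. -159.   70.] [ 646. -102.    0.]
shutter_top 0.46 [362. 279.] [ 475. -358.   38.] [ 491. -335.    0.]
tape 0.51 [288. 168.] [461. 320.  17.] [467. 341.   0.]
jar 0.65 [290. 212.] [364.  21.  49.] [379.  69.   0.]
jar 0.55 [257. 187.] [292. 229.  32.] [299. 266.   0.]
brush 0.96 [301. 295.] [ 273. -325.   21.] [ 278. -312.    0.]
salad_bowl 0.93 [390. 348.] [ 451. -586.    8.] [ 453. -583.    0.]
mug 0.61 [265. 146.] [413. 514.  21.] [420. 544.   0.]
```

View pics/scene0.png

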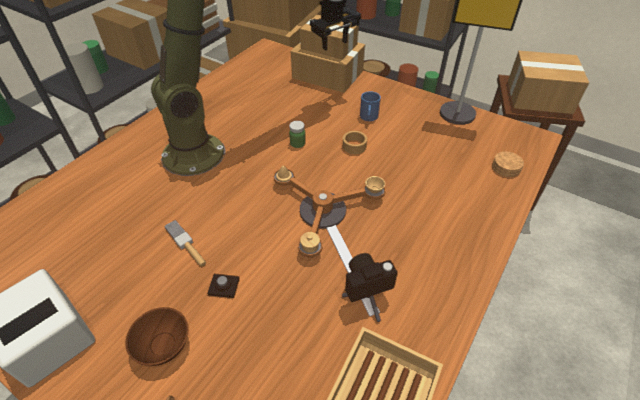

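View pics/side0.png

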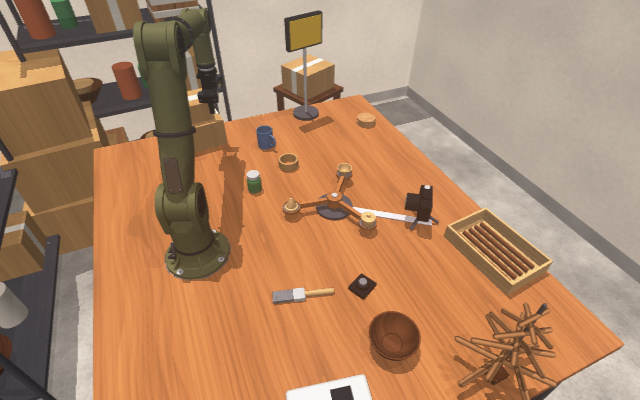

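The scene picture shows the stand hub at (323,198), bowl at (375,187), box at (310,243), tree at (284,176), camera at (370,278) and shutter box at (223,285). In the side picture they are at: hub (335,197), bowl (344,171), box (368,219), shutter (362,284). Next I fit the geometry from the depth data.

```bash
cat >> h.py <<'E'
def colour(f,m):
    v,u=np.nonzero(m&(f['range_z']>0)); return f['frame'][v,u].astype(int)
def geom(cams=('scene','side')):
    out={}
    for n in cams:
        f=r.grab_frame(n); A=np.ones(f['range_z'].shape,bool)
        X=cloud(f,A); C=colour(f,A); d={}
        near=np.hypot(X[:,0]-555,X[:,1]-10)
        k=(near<45)&(X[:,2]>60)&(X[:,2]<72); d['hubtop']=X[k].mean(0).round(1),int(k.sum())
        k=(near<105)&(X[:,2]>8)&(X[:,2]<18)&(C.max(1)<110); 
        if k.sum()>20:
            (c,s,a)=cv2.minEnclosingCircle(X[k][:,:2].astype(np.float32))+(0,); d['disc']=np.round(c,1),round(s,1)
        k=(near>85)&(near<330)&(X[:,2]>1)&(X[:,2]<12)&(C.min(1)>120)&(C.max(1)-C.min(1)<40)
        if k.sum()>10:
            l=cv2.fitLine(X[k][:,:2].astype(np.float32),cv2.DIST_HUBER,0,.01,.01).ravel(); d['rail']=l.round(3),int(k.sum())
        k=(np.hypot(X[:,0]-475,X[:,1]+358)<60)&(X[:,2]>8)
        d['sh']=[np.percentile(X[k],[2,50,98],axis=0).round().tolist()]
        for q in('bowl','trinket_box','tree','stand'):
            m=[x for x in r.masks_of(q,n)]
            if m:
                Y=cloud(f,m[0]['mask']); 
                if q=='stand':
                    Y=Y[(Y[:,2]>52)&(Y[:,2]<60)]
                    d['arms']=Y
                    continue
                Y=Y[Y[:,2]>np.percentile(Y[:,2],97)-12] if q=='bowl' else Y
                c,s=cv2.minEnclosingCircle(Y[:,:2].astype(np.float32))
                d[q]=round(m[0]['p'],2),np.round(c,1),round(s,1),np.percentile(Y[:,2],[5,98]).round()
        out[n]=d
    return out
E
python3 - <<'E'
from h import *
for n,d in geom().items():
    Y=d.pop('arms',None); print(n)
    for k,v in d.items(): print('  ',k,v)
for n in('scene','side'):
    f=r.grab_frame(n); A=np.ones(f['range_z'].shape,bool); X=cloud(f,A); C=colour(f,A)
    k=(np.hypot(X[:,0]-480,X[:,1]+350)<75)&(X[:,2]>6)
    print(n,k.sum(),np.c_[X[k],C[k]].round().astype(int)[::6].tolist())
    im=f['frame'][:,:,::-1]
    c=(323,215) if n=='scene' else (345,200)
    cv2.imwrite(f'pics/{n}z.png',cv2.resize(im[c[1]-70:c[1]+80,c[0]-100:c[0]+100],None,fx=4,fy=4,interpolation=cv2.INTER_CUBIC))
E
```

```text
scene
   hubtop (array([553.6,  22.4,  66.4]), 249)
   disc (array([551.8,  22.3]), 76.4)
   rail (array([ 7.66000e-01, -6.43000e-01,  6.87419e+02, -7.80590e+01],
      dtype=float32), 364)
   sh [[[439.0, -399.0, 10.0], [484.0, -366.0, 16.0], [517.0, -324.0, 39.0]]]
   bowl (0.56, array([661.9, 161.3]), 33.1, array([66., 80.]))
   trinket_box (0.68, array([ 614.4, -137.2]), 28.6, array([53., 88.]))
   tree (0.55, array([400.1, 594.6]), 122.9, array([ 5., 93.]))
side
   hubtop (array([549.9,  19.5,  65.8]), 138)
   disc (array([532.9,  -1.1]), 68.2)
   rail (array([ 7.77000e-01, -6.29000e-01,  7.29249e+02, -1.07480e+02],
      dtype=float32), 286)
   sh [[[435.0, -402.0, 9.0], [469.0, -370.0, 16.0], [514.0, -326.0, 38.0]]]
   trinket_box (0.43, array([ 615.8, -140.5]), 30.9, array([45., 88.]))
   tree (0.67, array([378.5,  50.9]), 27.5, array([45., 84.]))
scene 617 [[436, -293, 8, 191, 125, 72], [416, -326, 7, 177, 116, 67], [432, -350, 15, 75, 48, 35], [447, -341, 15, 103, 69, 47], [437, -351, 15, 49, 37, 25], [451, -342, 15, 61, 46, 37], [466, -333, 17, 102, 70, 47], [479, -323, 14
[... 4135 characters left out ...]
43], [463, -382, 28, 66, 43, 34], [488, -380, 11, 67, 44, 33], [412, -349, 7, 203, 126, 74], [449, -369, 13, 70, 51, 42], [466, -378, 15, 62, 39, 29], [486, -384, 11, 70, 50, 42], [435, -367, 13, 64, 42, 30], [453, -376, 14, 72, 52, 46], [472, -383, 13, 64, 41, 32], [489, -392, 15, 68, 46, 32], [446, -381, 19, 70, 53, 44], [465, -387, 17, 70, 50, 42], [483, -395, 17, 67, 45, 35], [449, -384, 16, 74, 54, 47], [467, -391, 14, 70, 49, 43], [441, -379, 8, 65, 43, 31], [457, -389, 12, 73, 53, 45], [476, -396, 11, 67, 45, 35], [455, -393, 14, 70, 50, 41], [474, -399, 10, 71, 45, 28], [461, -402, 17, 72, 54, 46], [453, -402, 16, 68, 47, 40], [454, -402, 10, 63, 41, 30], [460, -406, 6, 100, 64, 41]]
```

View pics/scenez.png

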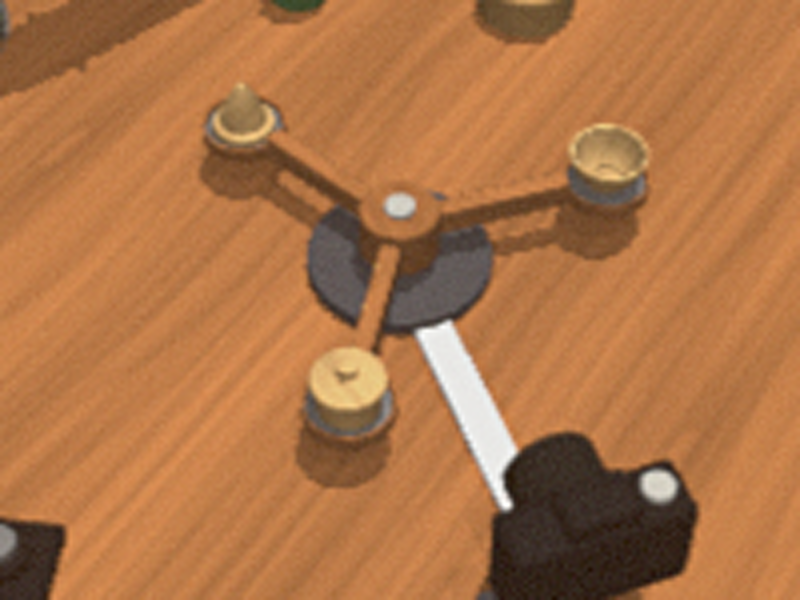

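Run:
```python
from h import *
for n in('scene','side'):
    f=r.grab_frame(n); A=np.ones(f['range_z'].shape,bool); X=cloud(f,A); C=colour(f,A)
    rad=np.hypot(X[:,0]-552,X[:,1]-21)
    k=(rad>85)&(rad<330)&(X[:,2]>-4)&(X[:,2]<14)&(C.min(1)>120)&(C.max(1)-C.min(1)<40)
    a=np.degrees(np.arctan2(X[:,1]-21,X[:,0]-552))
    for lo in range(80,320,20):
        s=k&(rad>=lo)&(rad<lo+20)&(abs(a+38)<20)
        if s.sum(): print(n,lo,s.sum(),X[s].mean(0).round(),a[s].mean().round(1),a[s].min().round(1),a[s].max().round(1))
    # arms: wooden points at 50..60 height; angle by radius
    k=(X[:,2]>50)&(X[:,2]<62)&(rad>45)&(rad<130)
    for lo,hi in((-100,-40),(20,80),(140,200)):
        b=np.where(a<-150,a+360,a); s=k&(b>lo)&(b<hi)
        print(n,'arm',s.sum(),np.median(b[s]).round(1),X[s].mean(0).round())
```

```text
scene 80 39 [628. -32.   7.] -34.9 -43.1 -25.9
scene 100 52 [642. -41.   7.] -34.8 -42.3 -27.0
scene 120 59 [658. -54.   7.] -35.0 -41.4 -27.8
scene 140 57 [675. -65.   8.] -35.2 -40.7 -29.5
scene 160 58 [690. -78.   7.] -35.6 -40.8 -30.1
scene 180 59 [706. -89.   8.] -35.6 -40.0 -30.9
scene 200 46 [ 718. -104.    7.] -36.9 -39.4 -31.8
scene 220 19 [ 733. -121.    7.] -38.2 -39.2 -37.2
scene 240 3 [ 742. -129.    8.] -38.4 -39.0 -37.7
scene arm 120 -67.4 [586. -61.  57.]
scene arm 126 51.4 [606.  89.  57.]
scene arm 115 168.6 [466.  38.  57.]
side 80 10 [631. -28.   6.] -31.9 -38.5 -22.2
side 100 23 [642. -41.   7.] -34.5 -41.9 -26.6
side 120 15 [660. -48.   6.] -32.7 -37.2 -29.6
side 140 13 [677. -60.   7.] -33.0 -37.0 -28.0
side 160 27 [690. -79.   6.] -35.9 -41.4 -30.1
side 180 30 [704. -92.   7.] -36.5 -42.0 -30.7
side 200 30 [ 721. -103.    6.] -36.3 -40.5 -32.1
side 220 30 [ 737. -115.    6.] -36.3 -40.3 -31.3
side 240 30 [ 753. -127.    6.] -36.5 -40.2 -32.9
side 260 30 [ 768. -139.    6.] -36.5 -39.7 -32.7
side 280 29 [ 784. -151.    7.] -36.6 -39.3 -33.4
side 300 31 [ 801. -163.    7.] -36.4 -39.4 -33.5
side arm 79 -71.0 [581. -60.  55.]
side arm 56 52.0 [604.  87.  56.]
side arm 81 171.6 [464.  35.  55.]
```

The zoomed picture shows the bowl's arm pointing away from the camera. The tree's arm is at the upper left, and a clean rail runs from the disc at (435,330) to the camera at (510,500). The axis is about (552,22), the rail is at about -36.5°, and the arms are at 51°, 171° and -69°. The stand must turn about 88° clockwise. I'll push the tree arm from its box-side flank.

Emit:
send_rows(steps="0 0 0 -0.7;0 0 0 -0.68;-0.72 -0.82 0 0;-0.72 -0.82 0 0;-0.72 -0.82 0 0;-0.72 -0.82 0 0;-0.72 -0.82 0 0;-0.72 -0.82 0 0", jaw=0, squeeze=20)

```text
t: 3.0
eef_pos: [401.1, 329.1, 236.9]
ee_rot: [0.0, 0.082, 0.997, 0.0]
contact_force: [1.3, 0.3, -0.3]
finger_gap: 15.0
grip_force: 0.0
```

Emit:
send_rows(steps="-0.3 -0.9 0 0;-0.3 -0.9 0 0;-0.3 -0.9 0 0;-0.3 -0.9 0 0;-0.3 -0.9 0 0;-0.3 -0.9 0 0;-0.3 -0.9 0 0;0 0 0 0")

```text
t: 4.0
eef_pos: [452.4, -1.3, 237.0]
ee_rot: [0.001, 0.086, 0.996, 0.0]
contact_force: [-0.6, 0.7, -0.3]
finger_gap: 0.5
grip_force: 0.0
```

```bash
cat >> h.py <<'E'
def tool(ax=(552,22),arm=None):
    from scipy.spatial.transform import Rotation as R
    s=r.state(); q=s['ee_rot']; M=R.from_quat([q[1],q[2],q[3],q[0]]).as_matrix()
    p=s['eef_pos']; d=p[:2]-np.array(ax)
    print('t',round(s['t'],2),'p',p.round(1),'yaw_y',np.degrees(np.arctan2(M[1,1],M[0,1])).round(1),'polar',np.hypot(*d).round(1),np.degrees(np.arctan2(d[1],d[0])).round(1),'F',s['contact_force'].round(1),'gap',round(s['finger_gap'],1),'q7',s['joint_pos'][6].round(2))
    return s,M
def to(target,M,p):
    print('units',((M.T@(np.array(target)-p))/50).round(2))
E
python3 - <<'E'
from h import *
s,M=tool(); to([452,0,50],M,s['eef_pos'])
f=r.grab_frame('wrist'); cv2.imwrite('pics/w1.png',f['frame'][:,:,::-1])
print(f['fx'],f['cx'],f['cy'],np.round(f['pose'],3).tolist())
E
```

```text
t 4.0 p [452.4  -1.3 237. ] yaw_y 80.1 polar 102.2 -166.8 F [-0.6  0.7 -0.3] gap 0.5 q7 1.29
units [0.02 0.02 3.74]
309.70691628693146 318.6208249577637 199.5270933865377 [[0.173, -0.939, -0.297, 370.313], [0.985, 0.165, 0.052, 12.751], [0.0, -0.302, 0.953, 385.466], [0.0, 0.0, 0.0, 1.0]]
```

View pics/w1.png

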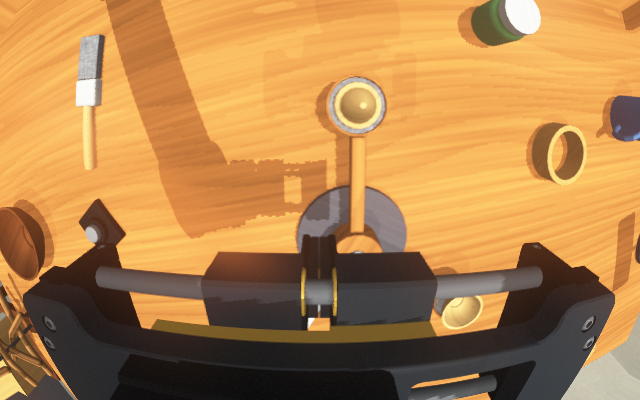

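The wrist picture shows the tree arm running vertically at column 358. The closed fingertips are at column 319, clear to its left, with the hub below. The way down is free.

Emit:
send_rows(steps="0 0 0.6 0;0 0 0.6 0;0 0 0.6 0;0 0 0.6 0;0 0 0.6 0;0 0 0.5 0;0 0 0.24 0;0 0 0 0")

```text
t: 5.05
eef_pos: [451.7, 3.4, 49.1]
ee_rot: [-0.001, 0.082, 0.997, -0.0]
contact_force: [0.3, -0.5, -0.2]
finger_gap: 0.2
grip_force: 0.0
```

Run:
```python
from h import *
s,M=tool()
R=98
for d in (2,4): 
    a=np.radians(d); print(d,'chord y',R*np.sin(a)/50,'x',-R*(1-np.cos(a))/50)
```

```text
t 5.05 p [451.7   3.4  49.1] yaw_y 80.6 polar 102.0 -169.5 F [ 0.3 -0.5 -0.2] gap 0.2 q7 1.39
2 chord y 0.0684030135369019 x -0.0011939790425723063
4 chord y 0.1367226885384856 x -0.004774461490744572
```

Emit:
send_rows(steps="0 0.06 0 0;0 0.06 0 0;0 0.06 0 0;0 0.06 0 0;0.01 0.05 0 0.19;0.01 0.05 0 0.19;0.015 0.075 0 0.28;0.02 0.1 0 0.375")

```text
t: 6.05
eef_pos: [454.0, 28.1, 49.4]
ee_rot: [-0.0, 0.156, 0.988, -0.0]
contact_force: [-1.1, -0.9, 0.1]
finger_gap: 0.8
grip_force: 0.7
```

Run:
```python
from h import *
s,M=tool()
d=M.T[:2]@ (s['eef_pos']-np.array([552,22,s['eef_pos'][2]])); print(d)
```

```text
t 6.05 p [454.   28.1  49.4] yaw_y 72.1 polar 98.2 176.4 F [-1.1 -0.9  0.1] gap 0.8 q7 1.19
[ 95.13538073 -24.33525485]
```

Emit:
send_rows(steps="0.021 0.101 0 0.375;0.021 0.101 0 0.375;0.021 0.101 0 0.375;0.021 0.101 0 0.375;0.021 0.101 0 0.375;0.021 0.101 0 0.375;0.021 0.101 0 0.375;0.021 0.101 0 0.375")

```text
t: 7.05
eef_pos: [465.0, 67.7, 49.1]
ee_rot: [-0.001, 0.358, 0.934, -0.001]
contact_force: [-1.6, -0.3, 0.2]
finger_gap: 0.7
grip_force: 0.7
```

Emit:
send_rows(steps="0.021 0.101 0 0.375;0.021 0.101 0 0.375;0.021 0.101 0 0.375;0.021 0.101 0 0.375;0.021 0.101 0 0.375;0.021 0.101 0 0.375;0.021 0.101 0 0.375;0.021 0.101 0 0.375")

```text
t: 8.05
eef_pos: [491.6, 99.2, 49.1]
ee_rot: [-0.001, 0.544, 0.839, -0.001]
contact_force: [-1.2, -0.5, 0.7]
finger_gap: 0.5
grip_force: 0.8
```

```bash
cat >> h.py <<'E'
def bowlpos(ns=('scene','side')):
    for n in ns:
        f=r.grab_frame(n)
        if n=='scene': cv2.imwrite('pics/last.png',cv2.resize(f['frame'][145:295,223:423,::-1],None,fx=4,fy=4,interpolation=cv2.INTER_CUBIC))
        for d in r.masks_of('bowl',n)[:2]:
            Y=cloud(f,d['mask']); k=(Y[:,2]>45)&(np.hypot(Y[:,0]-552,Y[:,1]-22)<230)
            if k.sum()<20: continue
            Y=Y[k]; Y=Y[Y[:,2]>np.percentile(Y[:,2],97)-12]
            c,q=cv2.minEnclosingCircle(Y[:,:2].astype(np.float32)); e=np.array(c)-(552,22); u=np.array([np.cos(np.radians(-36.5)),np.sin(np.radians(-36.5))])
            print(n,round(d['p'],2),np.round(c,1),round(q,1),'ang',np.degrees(np.arctan2(e[1],e[0])).round(1),'r',np.hypot(*e).round(1),'lat',(u[0]*e[1]-u[1]*e[0]).round(1))
E
python3 - <<'E'
from h import *
s,M=tool()
print(M.T[:2]@ (s['eef_pos']-np.array([552,22,s['eef_pos'][2]]))); bowlpos()
E
```

```text
t 8.05 p [491.6  99.2  49.1] yaw_y 24.1 polar 98.0 128.0 F [-1.2 -0.5  0.7] gap 0.5 q7 0.27
[ 95.17123047 -23.57884461]
scene 0.57 [726.3  19.6] 33.5 ang -0.8 r 174.4 lat 101.8
side 0.67 [726.1  13.8] 32.5 ang -2.7 r 174.3 lat 96.9
```

Emit:
send_rows(steps="0.021 0.101 0 0.375;0.021 0.101 0 0.375;0.021 0.101 0 0.375;0.021 0.101 0 0.375;0.021 0.101 0 0.375;0.021 0.101 0 0.375;0.021 0.101 0 0.375;0.021 0.101 0 0.375")

```text
t: 9.25
eef_pos: [529.0, 116.3, 49.4]
ee_rot: [-0.0, 0.706, 0.708, -0.001]
contact_force: [-1.4, -1.1, 0.9]
finger_gap: 0.6
grip_force: 0.7
```

Emit:
send_rows(steps="0.021 0.101 0 0.375;0.015 0.075 0 0.28;0.01 0.05 0 0.19;0.006 0.027 0 0.1;0.006 0.027 0 0.1;0 0 0 0;0 0 0 0;0 0 0 0")

```text
t: 10.25
eef_pos: [543.9, 119.0, 49.7]
ee_rot: [0.0, 0.755, 0.655, 0.0]
contact_force: [-0.3, -0.1, -0.3]
finger_gap: 0.1
grip_force: 0.2
```

Run:
```python
from h import *
s,M=tool()
print(M.T[:2]@ (s['eef_pos']-np.array([552,22,s['eef_pos'][2]]))); bowlpos()
```

```text
t 10.25 p [543.9 119.   49.7] yaw_y -8.1 polar 97.3 94.8 F [-0.3 -0.1 -0.3] gap 0.1 q7 -0.24
[ 94.89311831 -21.71485315]
scene 0.85 [692.2 -77.5] 32.3 ang -35.3 r 171.9 lat 3.5
scene 0.67 [583.9  -6.3] 158.1 ang -41.6 r 42.6 lat -3.8
side 0.76 [691.5 -79.5] 33.4 ang -36.0 r 172.5 lat 1.4
```

View pics/last.png

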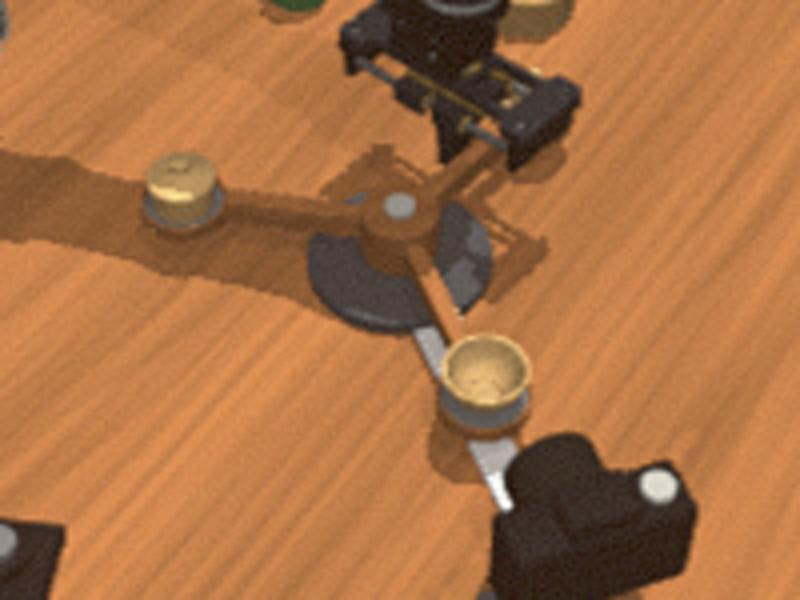

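The bowl is at (485,370) in the crop, over the rail and in front of the lens, 1–4 mm off the line. Now I back off and lift.

Emit:
send_rows(steps="0 -0.1 0 0;0 -0.2 0 0;0 -0.1 0 0;0 0 -0.7 0;0 0 -0.9 0;0 0 -0.9 0;0 0 -0.9 0;0 0 -0.4 0")

```text
t: 11.45
eef_pos: [524.8, 121.9, 242.6]
ee_rot: [0.0, 0.755, 0.655, 0.002]
contact_force: [-0.9, -0.5, -0.9]
finger_gap: 0.2
grip_force: 0.0
```

Run:
```python
from h import *
s,M=tool(); to([476,-361,160],M,s['eef_pos']); bowlpos()
for n in('scene','side'):
    f=r.grab_frame(n); A=np.ones(f['range_z'].shape,bool); X=cloud(f,A); C=colour(f,A)
    k=(np.hypot(X[:,0]-476,X[:,1]+361)<28)&(X[:,2]>22)&(C.max(1)>100)&(C.max(1)-C.min(1)<25)
    c,q=cv2.minEnclosingCircle(X[k][:,:2].astype(np.float32)); print(n,k.sum(),np.round(c,1),round(q,1),np.median(X[k],0).round(1))
    print([(round(d['p'],2),np.round(world(f,d['uv'],38),1)) for d in r.place_of('shutter_top',n)[:2]])
```

```text
t 11.45 p [524.8 121.9 242.6] yaw_y -8.1 polar 103.6 105.2 F [-0.9 -0.5 -0.9] gap 0.2 q7 -0.38
units [-9.7   0.39  1.63]
scene 0.88 [691.9 -78.1] 31.9 ang -35.6 r 172.0 lat 2.7
side 0.54 [694.8 -82.7] 35.8 ang -36.3 r 177.0 lat 0.8
scene 68 [ 473.7 -362.4] 16.2 [ 476.2 -362.3   37. ]
[(0.53, array([ 477.4, -366.8,   38. ]))]
side 52 [ 474.1 -361. ] 15.1 [ 473.7 -363.5   36.5]
[(0.62, array([ 478.1, -374.4,   38. ]))]
```

Emit:
send_rows(steps="-0.4 0 0 0;-0.8 0 0 0;-0.9 0 0 0;-0.9 0.1 0 0;-0.9 0.1 0 0;-0.9 0.1 0 0;-0.9 0.1 0 0;-0.9 0 0 0")

```text
t: 12.85
eef_pos: [495.9, -210.7, 239.4]
ee_rot: [-0.0, 0.756, 0.655, -0.0]
contact_force: [-0.6, -0.0, -0.2]
finger_gap: 0.2
grip_force: 0.0
```

Emit:
send_rows(steps="-0.9 0 0 0;-0.9 0 0 0;-0.8 0 0 0;-0.5 0 0 0;0 0 0.5 0;0 0 0.8 0;0 0 0.3 0;0 0 0 0")

```text
t: 13.85
eef_pos: [474.3, -361.5, 159.0]
ee_rot: [-0.001, 0.756, 0.655, -0.0]
contact_force: [-0.0, 0.0, -0.4]
finger_gap: 0.4
grip_force: 0.0
```

Run:
```python
from h import *
s,M=tool(); to([475,-362,60],M,s['eef_pos']); bowlpos(('scene',))
f=r.grab_frame('wrist'); cv2.imwrite('pics/w2.png',f['frame'][:,:,::-1])
```

```text
t 13.85 p [ 474.3 -361.5  159. ] yaw_y -8.1 polar 391.3 -101.5 F [-0.   0.  -0.4] gap 0.4 q7 0.71
units [-0.01  0.02  1.98]
scene 0.83 [692.3 -78.4] 32.7 ang -35.6 r 172.5 lat 2.7
```

View pics/w2.png

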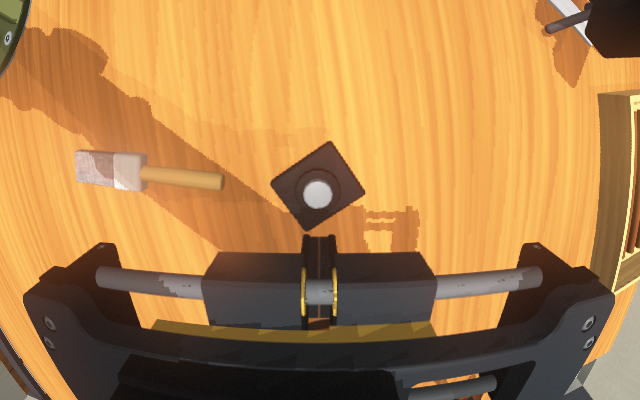

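The wrist picture shows the button at (317,194), practically on the line below the fingertips. I go down to just above it, shifting +2 mm in tool x.

Emit:
send_rows(steps="0.04 0 0.4 0;0 0 0.6 0;0 0 0.6 0;0 0 0.3 0;0 0 0.1 0;0 0 0 0;0 0 0 0;0 0 0 0")

```text
t: 15.0
eef_pos: [476.2, -359.6, 60.4]
ee_rot: [0.001, 0.755, 0.655, 0.0]
contact_force: [-0.6, 0.6, -0.1]
finger_gap: 0.4
grip_force: 0.0
```

Emit:
send_rows(steps="0 0 0.04 0;0 0 0.04 0;0 0 0.04 0;0 0 0.04 0;0 0 0.04 0;0 0 0.04 0;0 0 0 0;0 0 0 0")

```text
t: 16.0
eef_pos: [475.6, -359.3, 47.7]
ee_rot: [-0.0, 0.755, 0.655, 0.0]
contact_force: [-1.7, 1.5, 2.7]
finger_gap: -0.0
grip_force: 1.5
```

Emit:
send_rows(steps="0 0 0.04 0;0 0 0.04 0;0 0 0.03 0;0 0 0.02 0;0 0 0.02 0;0 0 0.02 0;0 0 0 0;0 0 0 0")

```text
t: 17.0
eef_pos: [475.8, -359.6, 43.8]
ee_rot: [-0.001, 0.755, 0.655, 0.002]
contact_force: [-10.3, 9.7, 38.0]
finger_gap: 0.1
grip_force: 19.2
```

The button is bottomed (38 N, and the height has stopped changing). Now I release it and withdraw.

Emit:
send_rows(steps="0 0 -0.1 0;0 0 -0.2 0;0 0 -0.5 0;0 0 -0.8 0;0 0 -0.8 0;0 0 -0.6 0;0 0 0 0;0 0 0 0")

```text
t: 18.0
eef_pos: [475.4, -358.8, 188.0]
ee_rot: [-0.001, 0.755, 0.655, -0.0]
contact_force: [-0.4, -0.4, -0.8]
finger_gap: 0.4
grip_force: 0.0
```

Run:
```python
from h import *
tool(); bowlpos()
for n in('scene','side'):
    f=r.grab_frame(n)
    for q in('tape','jar','brush','salad_bowl','mug'):
        d=r.place_of(q,n)
        if d: print(n,q,np.round(world(f,d[0]['uv'],0)))
    A=np.ones(f['range_z'].shape,bool); X=cloud(f,A); C=colour(f,A)
    k=(np.hypot(X[:,0]-475,X[:,1]+361)<28)&(X[:,2]>22)&(C.max(1)>100)&(C.max(1)-C.min(1)<25)
    print('button z',np.median(X[k][:,2]),k.sum())
```

```text
t 18.0 p [ 475.4 -358.8  188. ] yaw_y -8.1 polar 388.4 -101.4 F [-0.4 -0.4 -0.8] gap 0.4 q7 0.69
scene 0.81 [692.6 -76.9] 33.4 ang -35.1 r 171.9 lat 4.2
scene tape [488. 356.   0.]
scene jar [290. 262.   0.]
scene brush [ 277. -307.    0.]
scene salad_bowl [ 459. -568.    0.]
scene mug [430. 553.   0.]
button z 37.501061436298755 65
side tape [456. 342.   0.]
side jar [288. 245.   0.]
side brush [ 277. -322.    0.]
side salad_bowl [ 449. -580.    0.]
side mug [425. 560.   0.]
button z 36.7640297111094 50
```

View pics/last.png

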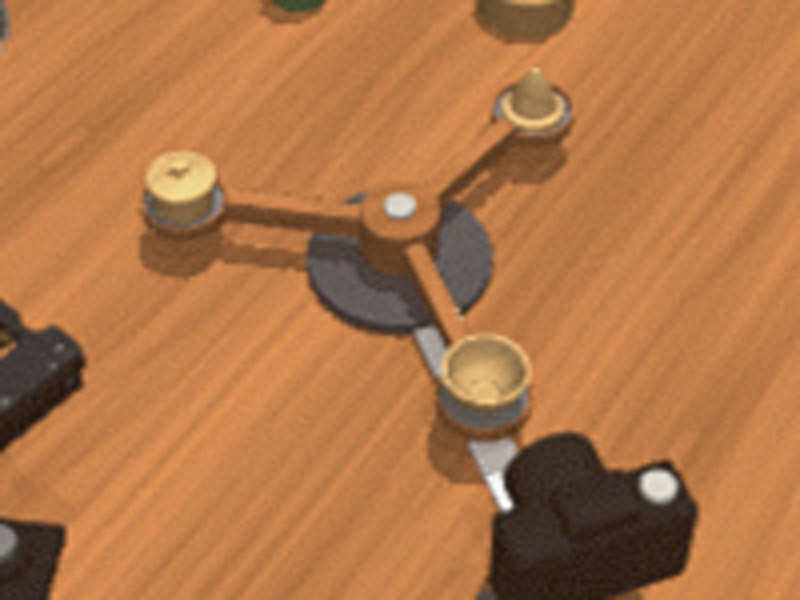

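The bowl is still lined up at (485,370). The box at (182,190) and the tree at (533,100) are upright, the button is up again, and the arm is clear.

```bash
python3 -c "
from workcell import r
print(r.finish_job())"
```

```text
the job is handed in; nothing more can be done
None
```

I turned the bowl in front of the lens (measured within about 5 mm of the lens line), pressed the shutter button fully down and let it come back up, and handed the job in at about 18 s; no verdict came back.

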